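# Set a jar cap under the bench height gauge and bring the sprung foot down to its index

## Task

Check the height of the jar cap that lies by itself on the right, to the right of the loose group of four, on the bench height gauge: raise the gauge arm to make room, lay that cap the way up it lies now, flat and centred on the round anvil, then lower the arm until the sprung foot rests on the cap and its pointer stands at the long middle line between the two raised index blocks (foot pushed in by half its stroke, about 8 mm). Never drive the foot to the end of its stroke, leave the arm standing there, and do not push the label roll, tally counter, marker or other caps about.

Things in the scene. Friction and masses are not known exactly. Their poses are not given: they have to be found in the camera images.
- sample_cap: The cap to be checked: gold metal lug cap, a disc 64 mm across and 10 mm high, 10 to 18 g, alone to the right of a loose group of four like caps. Origin at the middle of its underside, z up. It has the same outline all round; grasp across its edge.
- gauge_stand: Bench height gauge, fixed. Origin on the upright axis of anvil, foot and knob, at table height; x points from the anvil to the column, so -x is its open front, turned towards the robot's right. Grey base plate: x -68 to +148 mm, y +-65 mm, top 16 mm above the table. Steel column 28 mm thick at x = +105 mm, top 268 mm above the table.
- anvil_top (a point): Middle of the flat face of the round steel anvil, 45 mm above the table; axes as the stand's. Face 48 mm across and 8 mm thick, on a 36 mm stem with a 56 mm flange up to 21 mm above the table: a cap overhangs it all round, so fingers on the cap's left and right pass outside it.
- gauge_arm (a joint): Place of the arm on the column: 0 at the top of its travel, grows as it is lowered, 0.105 m at the bottom. Friction (about 8 N) holds it wherever it is left; about 4 N moves it down, 12 N up. It starts lowered, at 0.064 to 0.087.
- gauge_head (a point): Middle of the underside of the arm's head, over the anvil, 174 mm above the table minus gauge_arm. Head 44 mm (x) by 40 mm (y) by 42 mm high; a bar runs back from it to a 50 mm wide collar on the column. With the arm raised nearly to the top, a gripper tilted about 45 degrees (fingers pointing down and towards the column) reaches the anvil below the head from its front; an upright one cannot.
- gauge_knob (a point): Middle of the black knob upright on top of the head: round, 26 mm across, 34 mm high (17 mm above and below this point), on a thin neck that leaves 14 mm between knob and head. 247 mm above the table minus gauge_arm. Grip it from above with the fingers on its left and right (the column stands behind) to raise or lower the arm.
- gauge_foot (a joint): How far the sprung foot is pushed up into the head: 0 fully out, 0.016 m end of stroke, 0.008 wanted. It bears down with about 1 N at 0, 2.5 N at 0.008, 4 N at the end. A dark pointer rides with it on the white scale plate at the head's front: lowest long line 0, long middle line (between two raised dark index blocks 5 mm high) 0.008, top long line 0.016; ticks each 2 mm.
- foot_tip (a point): Middle of the foot's flat underside, 16 mm across. While the foot is fully out it hangs 30 mm below the head's underside, 144 mm above the table minus joint gauge_arm.
- label_roll: White roll of labels standing on end, 66 mm across, 39 mm high, behind the cap, to be left alone. Origin at the middle of its underside.
- counter: White tally counter, 44 x 51 x 30 mm, between robot and gauge, to be left alone. Origin at the middle of its underside.
- marker: White and green marker pen lying, 122 x 14 x 15 mm, at the left near the table's edge, to be left alone. Origin at its middle, underside.
- cap_0: One cap of the group of four, 64 mm across, 10 mm high, to be left alone. Origin at the middle of its underside.
- cap_1: Another cap of the group of four, smeared, 64 mm across, 11 mm high, to be left alone. Origin at the middle of its underside. The other two of the group cannot be moved.
Not all that is in view belongs to the job. Leave any blue or red look-alike of the sample_cap alone.

How it is judged:
By the outcome, as a careful person would: the job done as asked, in the order asked, and still so for the second after the job is handed in, with the robot touching nothing.
It also fails if it takes over 72 s, if anything falls off the work surface, if the arm or the gripper's body presses on something with over 40 N, if the wrist force passes 120 N, or if a joint passes its speed limit or range.

## Robot

A 6-joint arm with a two-finger parallel gripper is mounted at the origin on a cart in front of the work surface, level with it; the furniture and walls round the work are solid. World frame = base frame: x ahead of the robot, y to its left, z up, the work surface at z = 0. Lengths are in mm, angles in rad, forces in N, time in s.
With the tool pointing down it reaches from about 275 to 750 mm from the base axis. Payload 10.2 kg.
Tool frame: the origin (TCP) lies at the very end of the fingers, on their centre line; the grasp point (between the pads) lies 19 mm behind it; z points along the fingers, y is the line along which they close (so a half turn about z gives the same grasp; the last joint's range is limited). The gripper opens to 85 mm and grips with 20 to 120 N. Pads are 22 mm wide; open, the fingers measure 114 mm over their backs; the gripper's body (76 mm by 85 mm) begins 54 mm behind the grasp point. The pads swing forward as they close: fully open they stand 13 mm farther back than shut.
Start: joints at [-1.456, 0.313, 1.498, -0, 1.331, -0.223], TCP at [173.979, -495.341, 231.294] pointing down, gripper open.
Joint ranges: [-2.94, 2.94], [-0.97, 2.17], [0.19, 2.56], [-1.23, 4.37], [0.02, 3.11], [-2.88, 2.88]. Speed limits (rad/s): [2.39, 2.39, 3.01, 3.14, 3.14, 3.14].

## Interface

Orientations are given as a unit quaternion [w, x, y, z].
In Python, from rig import telemetry, optics, ctrl gives the robot as it stands.
- The arm moves only by the tool servo_tool, never from a script. Its argument "deltas" is a list of rows, each a list of 3 entries, a list of its own where there are three numbers: the shift along the tool's x, y, z in units of 20 cm (1.0 is 20 cm), then the turn, a rotation vector about the tool's x, y, z in units of 90 degrees (1.0 is 90 degrees), then the opening, from 0 (shut) to 1 (fully open). A call has 1 to 8 rows; each row shifts and turns the commanded pose from where the row before left it, along the tool's axes as they then stand; what a row does not reach is not made up. A row lasts 1/10 s, in which the tool goes at most 50 mm and 8.59 degrees, less where a joint would pass 70% of its speed; a pose out of reach is approached as far as the arm can. A call with a number of a shift or a turn outside -1 to 1 is refused whole. A call with a gripper value outside its range is refused whole. The fingers move at their own pace and stop on an object; "squeeze" is the grip in N (left out, the last holds). Time passes only in rows, so rows that do not move let the fingers close. It gives the time, the measured TCP pose, the force, the opening and the grip force at its end, in the units of the state.
- telemetry.sense(): the state, without advancing time (a new reading comes with each control period).
- optics.capture(name): name is "side" or "top"; returns the picture (384x512x3 uint8, blue, green, red); there is no depth.
- optics.camera_model(name): a dict with "vfov" (degrees; the focal length in pixels is half the picture's height over the tangent of half this angle, whatever the lens; pixels are square), "cx", "cy" (the principal point, pixels), "dist" ([k1, k2, p1, p2, k3] as OpenCV has them; the pictures are not rectified), "R" (3x3) and "t" (3): a world point X has camera coordinates R X + t. Camera axes: x right, y down, z forward; pixel columns grow to the right and rows downward; lengths in mm; the calibration is good to about 2 mm. A picture is of the moment at which its call begins. camera_model takes no time and is no camera call.
- ctrl.finish_job(): hands the job in; it is judged then, once.
The state is a dict: "time_s": time; "joints": joint angles; "dq": joint speeds; "tau": joint torques, N m; "eef_pos": TCP position; "ee_rot": TCP orientation; "force": force on the tool from outside, world axes, zero at the start; "wrist_torque": the same for the moment, N m; "grip_width": opening from 0.0 (shut) to 1.0 (fully open); "grip_force": force on a finger pad.
Only numpy, scipy, OpenCV 4.12 (cv2) and the standard library are available. Lean on these libraries where they do the work, as an engineer would, in place of code of your own. Each camera call takes 0.05 s, during which the arm holds its last target. There are 200 camera calls.

## Working session

There is one attempt and no reset: what is moved stays moved. The work goes in short steps, Python scripts to look and compute and a tool call to move; the robot and the scene stay as the last step left them, time stands still between calls to the robot, and variables do not carry over. Pictures are saved under pics/ and viewed, at most 11 in all, crops included, and the job is handed in when it is done.

Besides the shell and the picture viewer there is one more tool, called after ">>>" as a command line: name --argument value ..., lists and objects as JSON in quotes. servo_tool: Moves the arm, as the interface text tells. Its arguments: {"type":"object","properties":{"deltas":{"type":"array"},"squeeze":{"type":"number"}},"required":["deltas"]}

```bash
ls; mkdir -p pics; python3 - <<'E'
from rig import telemetry, optics
import cv2,numpy as np
for n in("side","top"):
    im=optics.capture(n); cv2.imwrite(f"pics/{n}0.png",im)
    m=optics.camera_model(n); R=np.array(m["R"]);print(n,m["vfov"],m["cx"],m["cy"],m["dist"],(-R.T@np.array(m["t"])).round(),R.round(2).tolist())
    cv2.imwrite(f"pics/{n}0b.png",cv2.resize(im,(768,576),interpolation=cv2.INTER_CUBIC))
print(telemetry.sense())
E
```

```text
pics
side 49.96505921768306 258.93510628742456 191.8547717967468 [-0.07957576  0.          0.          0.          0.        ] [137. 638. 757.] [[-0.92, -0.4, -0.0], [-0.22, 0.51, -0.83], [0.34, -0.76, -0.55]]
top 49.67143429757446 252.94802113519975 190.27103828023007 [-0.06399432  0.          0.          0.          0.        ] [ 310. -164. 1370.] [[-0.01, -1.0, 0.02], [-0.99, 0.0, -0.15], [0.15, -0.02, -0.99]]
{'time_s': 0.1, 'joints': array([-1.45641229e+00,  3.13414257e-01,  1.49832137e+00,  6.03032301e-06,
        1.33102999e+00, -2.23404365e-01]), 'dq': array([-1.01352088e-03, -2.32909516e-03, -1.68159083e-03,  9.92935102e-05,
       -3.03159984e-04, -9.87484321e-06]), 'tau': array([ 3.00247892e-03, -4.12900579e+01, -2.60141391e+01, -2.36024134e-04,
        3.00119958e-03, -1.80151676e-05]), 'eef_pos': array([ 173.94757166, -495.11097322,  230.79693012]), 'ee_rot': array([-5.85451176e-04,  9.85771197e-01,  1.68091650e-01,  3.48775305e-05]), 'force': array([-0.59380949, -0.24037081,  1.0698614 ]), 'wrist_torque': array([ 0.0148945 , -0.03509771, -0.02037558]), 'grip_force': 0.0, 'grip_width': 0.9990258746083195}
```

View pics/top0b.png

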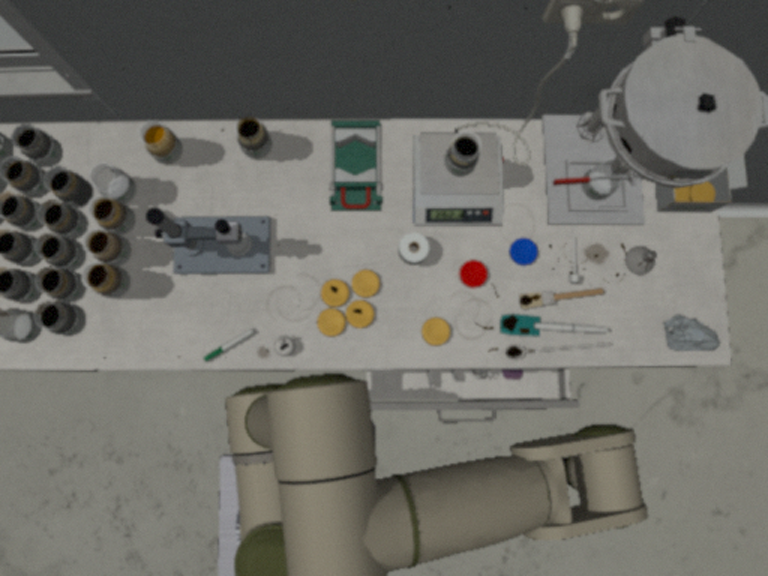

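View pics/side0b.png

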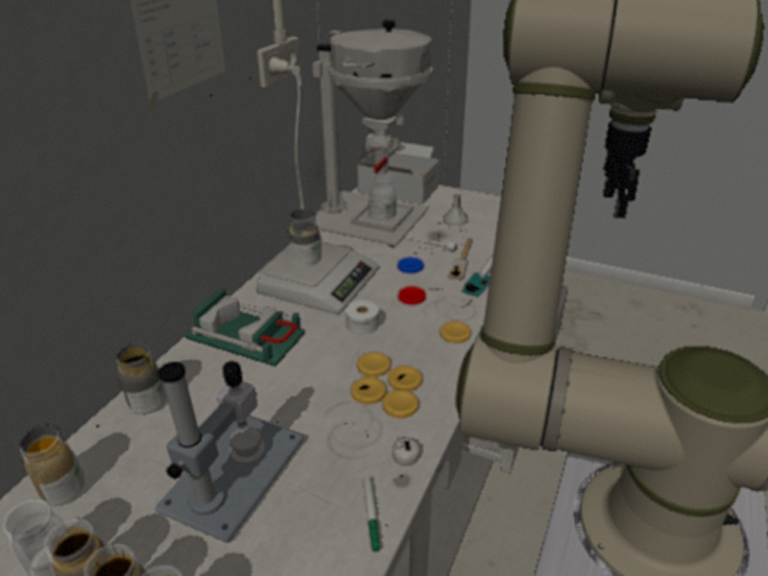

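The top view shows the lone gold cap at about (436,331), the gauge plate with corners about (174,218), (268,216), (271,271), (174,273), and the knob near (223,227), all at x1.5 scale. In the side view the knob is at (233,373) and the column top at (174,372).

```bash
cat > h.py <<'E'
import cv2,numpy as np
from rig import telemetry, optics
def ray(n,uv):
    m=optics.camera_model(n); f=192/np.tan(np.radians(m["vfov"]/2))
    K=np.array([[f,0,m["cx"]],[0,f,m["cy"]],[0,0,1]]); R=np.array(m["R"]);t=np.array(m["t"])
    p=cv2.undistortPoints(np.array([[uv]],float),K,np.array(m["dist"]))[0,0]
    return -R.T@t, R.T@np.array([p[0],p[1],1])
def plane(n,uv,z):
    c,d=ray(n,uv); return c+d*(z-c[2])/d[2]
def two(a,b):
    (c1,d1),(c2,d2)=ray("top",a),ray("side",b)
    s=np.linalg.lstsq(np.c_[d1,-d2],c2-c1,rcond=None)[0]
    p,q=c1+s[0]*d1,c2+s[1]*d2; return (p+q)/2,np.linalg.norm(p-q)
def proj(n,X):
    m=optics.camera_model(n); f=192/np.tan(np.radians(m["vfov"]/2))
    K=np.array([[f,0,m["cx"]],[0,f,m["cy"]],[0,0,1]])
    return cv2.projectPoints(np.array([X],float),cv2.Rodrigues(np.array(m["R"]))[0],np.array(m["t"],float),K,np.array(m["dist"]))[0][0,0]
def gold(n,im):
    h=cv2.cvtColor(im,cv2.COLOR_BGR2HSV); k=cv2.inRange(h,(15,90,90),(32,255,255))
    c=cv2.findContours(k,cv2.RETR_EXTERNAL,cv2.CHAIN_APPROX_NONE)[0]
    return [c_ for c_ in c if cv2.contourArea(c_)>60]
E
python3 - <<'E'
from h import *
for n in("top","side"):
    im=cv2.imread(f"pics/{n}0.png")
    for c in gold(n,im):
        (u,v),(a,b),_=cv2.fitEllipse(c); print(n,round(u*1.5),round(v*1.5),round(a,1),round(b,1),plane(n,(u,v),10 if n=="top" else 8).round(1))
im=cv2.imread("pics/top0.png")
crop=im[130:195,95:190]
h=cv2.cvtColor(im,cv2.COLOR_BGR2HSV)
print(h[170,150],h[175,120],h[160,172],h[190,150])
k=cv2.inRange(h,(95,35,50),(125,255,170)); k[:, :100]=0;k[:,200:]=0;k[:130]=0;k[200:]=0
c=max(cv2.findContours(k,0,2)[0],key=cv2.contourArea); print(cv2.minAreaRect(c),cv2.contourArea(c))
for uv in [(174,218),(268,216),(271,271),(174,273)]: print(plane("top",np.array(uv)/1.5,16).round(1))
for uv in [(160,503),(228,541),(305,435)]: print(plane("side",np.array(uv)/1.5,16).round(1))
s=cv2.imread("pics/side0.png")[235:365,95:215]
A=cv2.resize(crop,None,fx=4,fy=4,interpolation=2); B=cv2.resize(s,None,fx=4,fy=4,interpolation=2)
out=np.zeros((520,800,3),np.uint8); out[:260,:380]=A; out[:520,320:800][0:0]=0
out[:520,380:800]=B[:,:420]; cv2.imwrite("pics/z0.png",out)
E
```

```text
top 435 331 17.4 18.0 [ 412.6 -309.7   10. ]
top 342 309 34.4 37.2 [ 461.1 -104.5   10. ]
top 365 283 17.3 17.8 [ 519.3 -156.1   10. ]
top 696 193 12.7 30.6 [ 728.3 -925.6   10. ]
top 158 139 12.0 15.1 [857.9 319.5  10. ]
side 68 565 9.3 20.2 [719.4 393.2   8. ]
side 44 458 17.5 32.7 [901.5 271.3   8. ]
side 386 385 36.9 49.6 [ 473.1 -107.6    8. ]
side 455 332 14.1 20.2 [ 412.1 -303.3    8. ]
[103  24  74] [102  32 105] [105  32  80] [ 13  12 152]
((175.0, 177.0), (0.0, 0.0), 0.0) 0.0
[667.4 272.1  16. ]
[670.7  60.7  16. ]
[545.8  51.4  16. ]
[542.3 266.5  16. ]
[666.9 262.7  16. ]
[539.8 272.9  16. ]
[541.3  60.7  16. ]
```

View pics/z0.png

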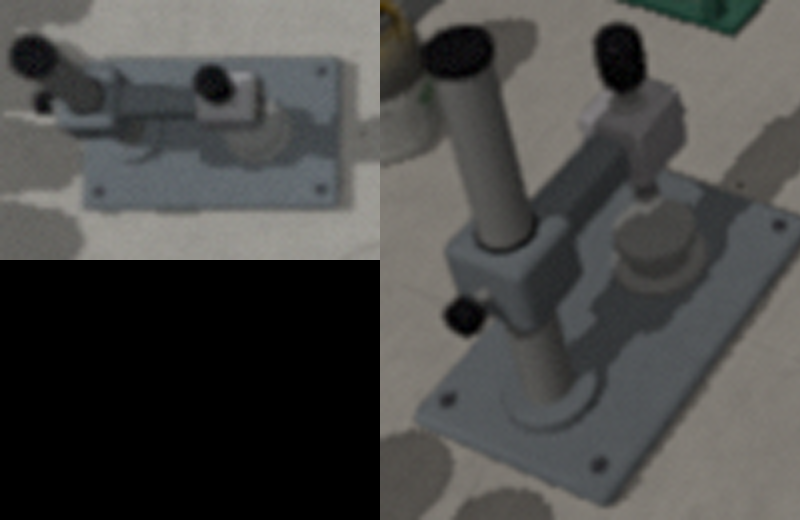

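The zoom shows the plate corners at crop (84,57), (337,57), (341,207), (85,209), the knob at (212,83) in the top part and (241,57) in the side part, and the column top at (33,56) and (79,50).

```bash
python3 - <<'E'
from h import *
T=lambda u,v:(95+u/4-.4,130+v/4-.4)
S=lambda u,v:(95+u/4-.4,235+v/4-.4)
for p in [(84,57),(337,57),(341,207),(85,209)]: print(plane("top",T(*p),16).round(1))
for p in [(36,415),(225,503)]: print("s",plane("side",S(*p),16).round(1))
print("col top",plane("top",T(33,56),268).round(1),plane("side",S(79,50),268).round(1),two(T(33,56),S(79,50)))
print("knob",two(T(212,83),S(241,57)))
print("anvil edge side",plane("side",S(278,228),45).round(1))
E
```

```text
[672.6 273.7  16. ]
[671.3  60.1  16. ]
[543.5  54.1  16. ]
[542.8 267.   16. ]
s [667.7 271.8  16. ]
s [542.4 273.2  16. ]
col top [606.2 227.6 268. ] [603.5 233.1 268. ] (array([607.57341153, 229.32079231, 263.49270451]), np.float64(0.4570952945290998))
knob (array([608.70081728, 125.44306112, 175.70663499]), np.float64(1.5717443771057233))
anvil edge side [606.  124.7  45. ]
```

>>> servo_tool --deltas '[[[0, 0, -0.01], [0, 0, -0.09], 1], [[0, 0, -0.01], [0, 0, -0.09], 1], [[0, 0, -0.01], [0, 0, -0.09], 1], [[0, 0, -0.01], [0, 0, -0.09], 1], [[0, 0, -0.01], [0, 0, -0.09], 1], [[0, 0, -0.01], [0, 0, -0.09], 1], [[0, 0, -0.01], [0, 0, -0.09], 1], [[0, 0, -0.01], [0, 0, -0.09], 1]]' --squeeze 40

```text
time_s: 0.9
eef_pos: [174.0, -495.2, 247.0]
ee_rot: [-0.0, 0.74, 0.672, 0.0]
force: [0.2, 0.1, -0.9]
grip_width: 0.998
grip_force: 0.0
```

>>> servo_tool --deltas '[[[0, 0, 0], [0, 0, -0.061], 1], [[0.2, 0.14, 0], [0, 0, 0], 1], [[0.2, 0.14, 0], [0, 0, 0], 1], [[0.2, 0.14, 0], [0, 0, 0], 1], [[0.2, 0.14, 0], [0, 0, 0], 1], [[0.2, 0.14, 0], [0, 0, 0], 1], [[0.2, 0.14, 0], [0, 0, 0], 1], [[0.2, 0.14, 0], [0, 0, 0], 1]]'

```text
time_s: 1.7
eef_pos: [372.4, -214.7, 247.2]
ee_rot: [-0.0, 0.709, 0.705, 0.0]
force: [0.9, -1.0, -0.3]
grip_width: 1.0
grip_force: 0.0
```

>>> servo_tool --deltas '[[[0.2, 0.14, 0], [0, 0, 0], 1], [[0.2, 0.14, 0], [0, 0, 0], 1], [[0.2, 0.14, 0], [0, 0, 0], 1], [[0.2, 0.14, 0], [0, 0, 0], 1], [[0.2, 0.14, 0], [0, 0, 0], 1], [[0.2, 0.14, 0], [0, 0, 0], 1], [[0.2, 0.14, 0], [0, 0, 0], 1], [[0.1, 0.07, 0], [0, 0, 0], 1]]'

```text
time_s: 2.5
eef_pos: [584.5, 85.3, 246.5]
ee_rot: [-0.001, 0.708, 0.706, -0.0]
force: [0.2, -1.5, 0.2]
grip_width: 1.001
grip_force: 0.0
```

>>> servo_tool --deltas '[[[0.2, 0.12, 0], [0, 0, 0], 1], [[0, 0, 0.1], [0, 0, 0], 1], [[0, 0, 0.1], [0, 0, 0], 1], [[0, 0, 0.1], [0, 0, 0], 1], [[0, 0, 0.1], [0, 0, 0], 1], [[0, 0, 0.05], [0, 0, 0], 1], [[0, 0, 0], [0, 0, 0], 1]]'

```text
time_s: 3.2
eef_pos: [607.2, 121.9, 155.9]
ee_rot: [-0.001, 0.709, 0.705, -0.001]
force: [0.1, 0.2, -0.0]
grip_width: 1.0
grip_force: 0.0
```

```bash
python3 - <<'E'
from h import *
a=optics.capture("top");b=optics.capture("side")
out=np.zeros((520,800,3),np.uint8)
out[:,:400]=cv2.resize(a[100:230,90:190],(400,520),interpolation=2)
out[:,400:]=cv2.resize(b[205:335,110:210],(400,520),interpolation=2)
cv2.imwrite("pics/g1.png",out)
E
```

```text
(no output)
```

View pics/g1.png

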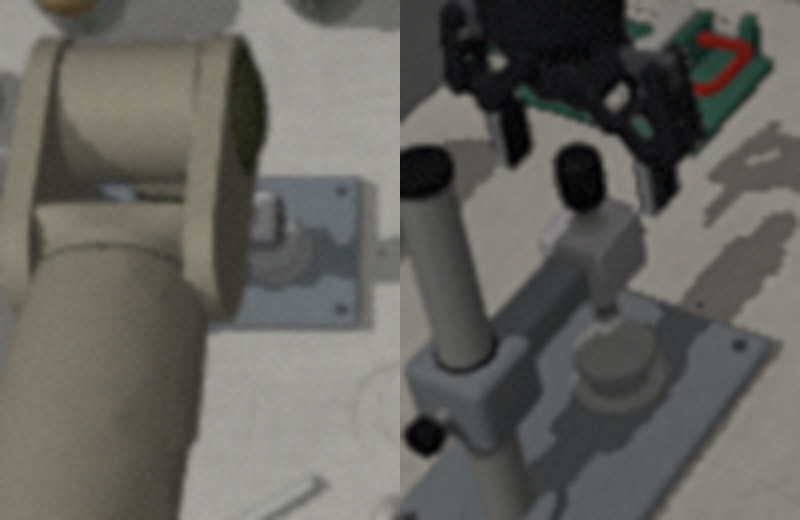

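The knob (right half, ~(578,178)) stands between the open fingers at (510,150) and (655,190). The line of the grasp is right, so I close on it.

>>> servo_tool --deltas '[[[0.015, 0, 0], [0, 0, 0], 1], [[0, 0, 0], [0, 0, 0], 0], [[0, 0, 0], [0, 0, 0], 0], [[0, 0, 0], [0, 0, 0], 0], [[0, 0, 0], [0, 0, 0], 0], [[0, 0, 0], [0, 0, 0], 0], [[0, 0, 0], [0, 0, 0], 0], [[0, 0, 0], [0, 0, 0], 0]]' --squeeze 40

```text
time_s: 4.1
eef_pos: [610.0, 124.9, 158.0]
ee_rot: [0.002, 0.709, 0.705, 0.002]
force: [13.1, 1.4, -2.2]
grip_width: 0.287
grip_force: 41.1
```

>>> servo_tool --deltas '[[[0, 0.015, -0.02], [0, 0, 0], 0], [[0, 0, -0.04], [0, 0, 0], 0], [[0, 0, -0.05], [0, 0, 0], 0], [[0, 0, -0.05], [0, 0, 0], 0], [[0, 0, -0.05], [0, 0, 0], 0], [[0, 0, -0.05], [0, 0, 0], 0], [[0, 0, -0.03], [0, 0, 0], 0], [[0, 0, 0], [0, 0, 0], 0]]'

```text
time_s: 4.9
eef_pos: [610.1, 125.0, 217.2]
ee_rot: [-0.0, 0.709, 0.705, -0.0]
force: [-10.0, -1.5, -4.4]
grip_width: 0.288
grip_force: 41.4
```

>>> servo_tool --deltas '[[[0, -0.006, -0.02], [0, 0, 0], 0], [[0, 0, -0.01], [0, 0, 0], 0], [[0, 0, 0], [0, 0, 0], 0]]'

```text
time_s: 5.2
eef_pos: [610.1, 124.9, 222.6]
ee_rot: [0.001, 0.709, 0.705, 0.001]
force: [-0.3, -1.1, -5.4]
grip_width: 0.283
grip_force: 41.3
```

```bash
python3 - <<'E'
from h import *
s=telemetry.sense();print(s["eef_pos"],s["force"],s["joints"])
b=optics.capture("side")
cv2.imwrite("pics/g2.png",cv2.resize(b[185:335,90:240],(600,600),interpolation=2))
for z in (172,144+0,):
  print(z,proj("side",(609,125,z)))
for z in (45,142,172,190,247): print(z,((proj("side",(609,125,z))-(90,185))*4).round())
E
```

```text
[610.05188742 124.93597893 222.57841865] [-0.29963697 -1.08388106 -5.39403343] [ 1.41444775e-02  5.37333646e-01  1.18994286e+00 -2.02148267e-05
  1.41219022e+00  2.04323908e-02]
172 [154.7472246  249.92002899]
144 [156.65587728 259.63079344]
45 [292. 425.]
142 [267. 301.]
172 [259. 260.]
190 [254. 234.]
247 [237. 148.]
```

View pics/g2.png

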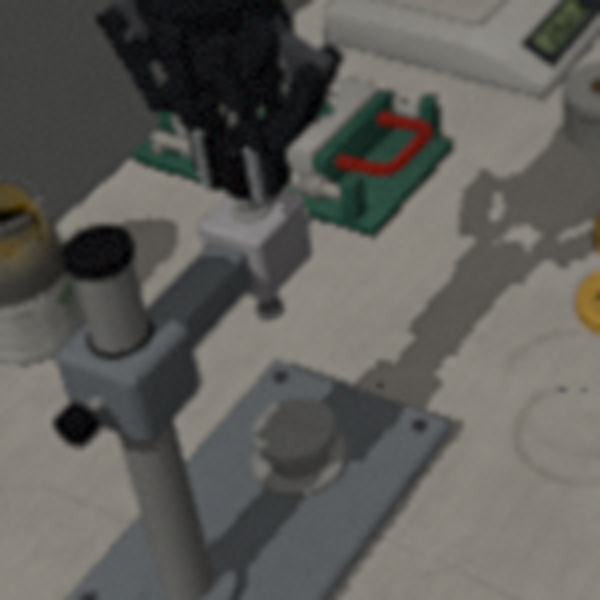

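The foot (269,314) hangs well over the anvil (300,425); the arm is about 8 mm below the top. I raise it a little more.

>>> servo_tool --deltas '[[[0, 0, -0.015], [0, 0, 0], 0], [[0, 0, -0.01], [0, 0, 0], 0], [[0, 0, 0], [0, 0, 0], 0]]'

```text
time_s: 5.55
eef_pos: [610.0, 124.9, 226.6]
ee_rot: [0.0, 0.709, 0.705, 0.0]
force: [3.5, -0.4, -10.1]
grip_width: 0.285
grip_force: 41.0
```

>>> servo_tool --deltas '[[[0, 0, -0.01], [0, 0, 0], 0], [[0, 0, -0.005], [0, 0, 0], 0], [[0, 0, 0], [0, 0, 0], 0]]'

```text
time_s: 5.85
eef_pos: [610.0, 124.9, 229.4]
ee_rot: [0.0, 0.709, 0.705, 0.0]
force: [4.3, 0.3, -10.8]
grip_width: 0.289
grip_force: 40.9
```

>>> servo_tool --deltas '[[[0, 0, 0], [0, 0, 0], 1], [[0, 0, 0], [0, 0, 0], 1], [[0, 0, 0], [0, 0, 0], 1], [[0, 0, 0], [0, 0, 0], 1], [[0, 0, -0.1], [0, 0, 0], 1], [[0, 0, -0.1], [0, 0, 0], 1], [[0, 0, -0.1], [0, 0, 0], 1], [[0, 0, 0], [0, 0, 0], 1]]'

```text
time_s: 6.65
eef_pos: [610.4, 125.0, 292.3]
ee_rot: [0.002, 0.709, 0.705, 0.002]
force: [0.5, 0.3, 0.5]
grip_width: 0.998
grip_force: 0.0
```

>>> servo_tool --deltas '[[[-0.2, -0.08, 0], [0, 0, 0], 1], [[-0.22, -0.1, 0], [0, 0, 0], 1], [[-0.22, -0.1, 0], [0, 0, 0], 1], [[-0.22, -0.1, 0], [0, 0, 0], 1], [[-0.22, -0.1, 0], [0, 0, 0], 1], [[-0.22, -0.1, 0], [0, 0, 0], 1], [[-0.22, -0.1, 0], [0, 0, 0], 1], [[-0.22, -0.1, 0], [0, 0, 0], 1]]'

```text
time_s: 7.45
eef_pos: [450.1, -223.4, 288.6]
ee_rot: [-0.0, 0.709, 0.705, -0.0]
force: [1.4, 0.7, 1.0]
grip_width: 1.0
grip_force: 0.0
```

>>> servo_tool --deltas '[[[-0.2, -0.1, 0], [0, 0, 0], 1], [[0, -0.1, 0], [0, 0.09, 0], 1], [[0, 0, 0], [0, 0.09, 0], 1], [[0, 0, 0], [0, 0.09, 0], 1], [[0, 0, 0], [0, 0.09, 0], 1], [[0, 0, 0], [0, 0.09, 0], 1], [[0, 0, 0], [0, 0.05, 0], 1], [[0, 0, 0], [0, 0, 0], 1]]'

```text
time_s: 8.25
eef_pos: [410.8, -262.5, 287.0]
ee_rot: [-0.272, 0.656, 0.65, 0.272]
force: [0.7, 0.4, 0.5]
grip_width: 1.002
grip_force: 0.0
```

>>> servo_tool --deltas '[[[-0.152, 0.006, 0.115], [0, 0, 0], 1], [[-0.152, 0, 0.115], [0, 0, 0], 1], [[-0.152, 0, 0.115], [0, 0, 0], 1], [[-0.152, 0, 0.115], [0, 0, 0], 1], [[-0.152, 0, 0.115], [0, 0, 0], 1], [[-0.152, 0, 0.115], [0, 0, 0], 1], [[0, 0, 0], [0, 0, 0], 1]]'

```text
time_s: 8.95
eef_pos: [411.2, -291.7, 59.6]
ee_rot: [-0.272, 0.655, 0.65, 0.271]
force: [0.3, 0.2, -0.2]
grip_width: 0.998
grip_force: 0.0
```

```bash
python3 - <<'E'
from h import *
print(telemetry.sense()["joints"].round(2))
a=optics.capture("top");b=optics.capture("side")
out=np.zeros((480,800,3),np.uint8)
out[:,:400]=cv2.resize(a[160:280,240:340],(400,480),interpolation=2)
out[:,400:]=cv2.resize(b[140:260,250:350],(400,480),interpolation=2)
cv2.imwrite("pics/g3.png",out)
E
```

```text
[-1.04  0.81  1.39  0.37  1.65 -1.14]
```

View pics/g3.png

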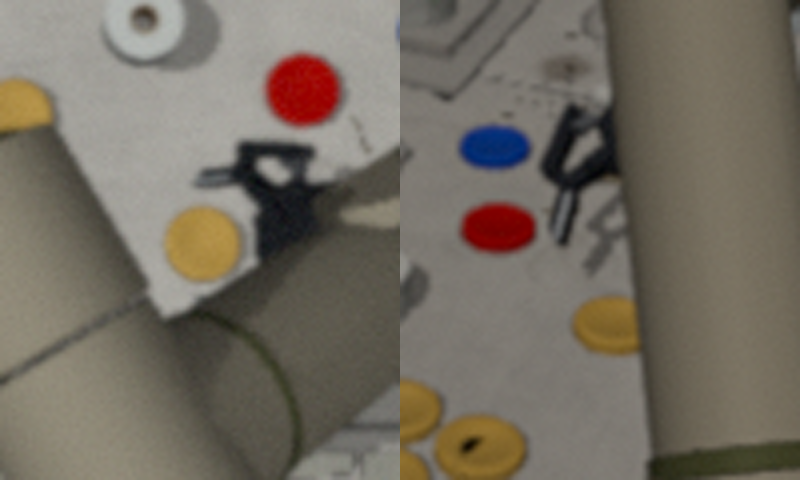

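The top view (left) shows the cap at crop (203,243) and the far finger's tip at (198,180). The side view shows that tip at (165,240) of its half.

```bash
python3 - <<'E'
from h import *
print(two((240+200/4,160+180/4),(250+162/4,140+242/4)))
im=optics.capture("top")
for c in gold("top",im):
    (u,v),r=cv2.minEnclosingCircle(c); print(u,v,r,plane("top",(u,v),10).round(1))
E
```

```text
(array([ 455.8051787 , -303.72947436,   70.23315655]), np.float64(2.4748187987803414))
290.1190490722656 220.8095245361328 9.436753273010254 [ 411.5 -309.2   10. ]
223.0 194.8333282470703 9.346814155578613 [498.7 -88.5  10. ]
243.5 189.0 9.394247055053711 [ 517.9 -156.4   10. ]
462.8653869628906 129.0 13.4729642868042 [ 726.4 -921.1   10. ]
104.75122833251953 92.48029327392578 8.953014373779297 [857.7 322.7  10. ]
```

>>> servo_tool --deltas '[[[-0.05, 0.002, 0.042], [0, 0, 0], 1], [[-0.05, 0, 0.042], [0, 0, 0], 1], [[-0.05, 0, 0.042], [0, 0, 0], 1], [[-0.05, 0, 0.042], [0, 0, 0], 1], [[-0.006, 0, 0.006], [0, 0, 0], 1], [[-0.006, 0, 0.006], [0, 0, 0], 1], [[0, 0, 0], [0, 0, 0], 1]]' --squeeze 25

```text
time_s: 9.8
eef_pos: [412.7, -297.8, 7.4]
ee_rot: [-0.27, 0.655, 0.651, 0.271]
force: [-0.2, -0.2, 0.0]
grip_width: 0.998
grip_force: 0.0
```

>>> servo_tool --deltas '[[[-0.004, 0, 0.014], [0, 0, 0], 0.85], [[0, 0, 0], [0, 0, 0], 0.8], [[0, 0, 0], [0, 0, 0], 0.5], [[0, 0, 0], [0, 0, 0], 0.5], [[0, 0, 0], [0, 0, 0], 0.5], [[0, 0, 0], [0, 0, 0], 0.5]]'

```text
time_s: 10.4
eef_pos: [412.6, -296.5, 5.2]
ee_rot: [-0.27, 0.655, 0.651, 0.271]
force: [-2.2, -2.2, 6.2]
grip_width: 0.693
grip_force: 26.6
```

>>> servo_tool --deltas '[[[0.01, 0, -0.01], [0, 0, 0], 0.5], [[0.02, 0, -0.02], [0, 0, 0], 0.5], [[0.04, 0, -0.04], [0, 0, 0], 0.5], [[0.1, 0, -0.1], [0, 0, 0], 0.5], [[0.1, 0, -0.1], [0, 0, 0], 0.5], [[0.1, 0, -0.1], [0, 0, 0], 0.5], [[0, 0, 0], [0, 0, 0], 0.5]]'

```text
time_s: 11.1
eef_pos: [413.5, -297.4, 113.2]
ee_rot: [-0.267, 0.655, 0.653, 0.271]
force: [0.2, -0.7, -0.5]
grip_width: 0.691
grip_force: 26.3
```

```bash
python3 - <<'E'
from h import *
s=telemetry.sense();p=s["eef_pos"];print(p,s["force"],s["grip_width"])
a=optics.capture("top");b=optics.capture("side")
for n,im in(("top",a),("side",b)):
  print(n,proj(n,p-[0,13,-3]))
  for c in gold(n,im): print(n,cv2.boundingRect(c))
u,v=proj("top",p).astype(int);U,V=proj("side",p).astype(int)
out=np.zeros((480,800,3),np.uint8)
out[:,:400]=cv2.resize(a[v-60:v+60,u-50:u+50],(400,480),interpolation=2)
out[:,400:]=cv2.resize(b[V-60:V+60,U-50:U+50],(400,480),interpolation=2)
print(u,v,U,V)
cv2.imwrite("pics/g4.png",out)
E
```

```text
[ 413.4576886  -297.41533799  113.15023083] [ 0.17067038 -0.66746191 -0.50649692] 0.6912102971426485
top [294.16076327 217.54549783]
top (284, 208, 21, 20)
top (214, 186, 19, 16)
top (235, 180, 18, 18)
top (450, 121, 27, 14)
top (97, 84, 17, 18)
side [305.49730738 189.29398387]
side (36, 372, 22, 10)
side (17, 291, 25, 37)
side (234, 235, 48, 44)
side (295, 184, 13, 16)
289 217 303 192
```

View pics/g4.png

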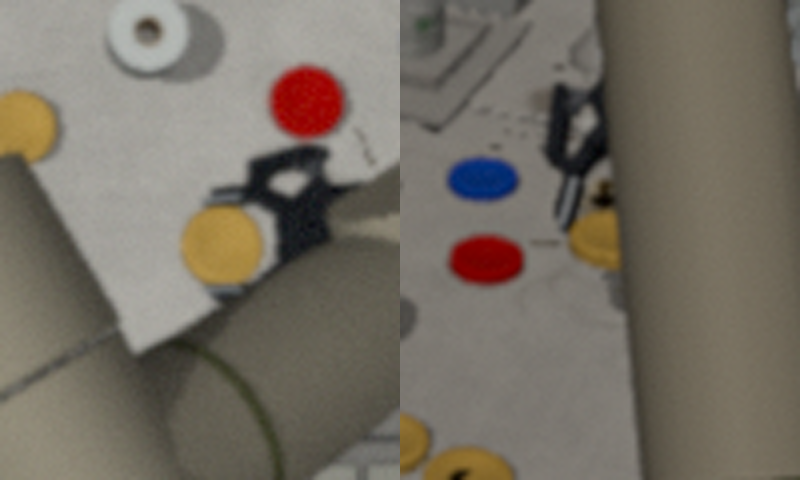

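```bash
python3 - <<'E'
from h import *
p=telemetry.sense()["eef_pos"]
for z in (117,119): print(plane("top",(294.6,218.3),z)-p)
E
```

```text
[ -1.59564748 -15.24565453   7.03530195]
[ -1.75637221 -15.01036021   9.03530195]
```

>>> servo_tool --deltas '[[[0.06, 0.06, 0.07], [0, 0, 0], 0.5], [[0.13, 0.12, 0.14], [0, 0, 0], 0.5], [[0.13, 0.12, 0.14], [0, 0, 0], 0.5], [[0.13, 0.12, 0.14], [0, 0, 0], 0.5], [[0.13, 0.12, 0.14], [0, 0, 0], 0.5], [[0.13, 0.12, 0.14], [0, 0, 0], 0.5], [[0.13, 0.12, 0.14], [0, 0, 0], 0.5], [[0.08, 0.12, 0.09], [0, 0, 0], 0.5]]'

```text
time_s: 12.0
eef_pos: [594.4, -22.9, 97.2]
ee_rot: [-0.271, 0.655, 0.651, 0.271]
force: [-0.2, -0.5, 0.1]
grip_width: 0.691
grip_force: 26.3
```

>>> servo_tool --deltas '[[[0.038, 0.02, 0.109], [0, 0, 0], 0.5], [[0.038, 0.02, 0.109], [0, 0, 0], 0.5], [[0.038, 0.02, 0.109], [0, 0, 0], 0.5], [[0.038, 0.02, 0.109], [0, 0, 0], 0.5], [[0, 0, 0], [0, 0, 0], 0.5]]'

```text
time_s: 12.5
eef_pos: [609.5, 59.7, 55.8]
ee_rot: [-0.272, 0.655, 0.651, 0.27]
force: [-0.4, 0.1, -0.6]
grip_width: 0.688
grip_force: 26.5
```

```bash
python3 - <<'E'
from h import *
s=telemetry.sense();p=s["eef_pos"];print(p,s["force"])
a=optics.capture("top");b=optics.capture("side")
for n,im in(("top",a),("side",b)):
  print(n,proj(n,p-[0,13,-4]))
  for c in gold(n,im):
    x,y,w,h=cv2.boundingRect(c); print((x,y,w,h),(plane(n,(x+(w-1)/2,y+(h-1)/2),p[2]+ (5 if n=="top" else 0))-p).round(1))
E
```

```text
[609.48128556  59.74153328  55.80573388] [-0.38224611  0.13693255 -0.55461616]
top [180.40989605 158.91131129]
(212, 190, 38, 34) [-155.3 -175.     5. ]
(235, 180, 18, 18) [ -97.7 -216.4    5. ]
(172, 150, 17, 18) [  1.1 -11.8   5. ]
(450, 121, 27, 14) [ 106.6 -953.5    5. ]
(96, 84, 18, 18) [227.7 245.6   5. ]
side [180.38023759 265.02758501]
(36, 372, 22, 10) [ 70.6 348.   -0. ]
(17, 291, 25, 40) [231.5 246.2  -0. ]
(169, 257, 22, 18) [  3.8 -14.1  -0. ]
(234, 235, 48, 44) [-157.3 -120.1   -0. ]
```

>>> servo_tool --deltas '[[[0.045, 0, 0.045], [0, 0, 0], 0.5], [[0.045, 0, 0.045], [0, 0, 0], 0.5], [[0.045, 0, 0.045], [0, 0, 0], 0.5], [[0.045, 0, 0.045], [0, 0, 0], 0.5], [[0.045, 0, 0.045], [0, 0, 0], 0.5], [[0.045, 0, 0.045], [0, 0, 0], 0.5], [[0, 0, 0], [0, 0, 0], 0.5]]'

```text
time_s: 13.3
eef_pos: [610.8, 135.4, 58.0]
ee_rot: [-0.27, 0.655, 0.652, 0.271]
force: [0.2, -1.2, 0.2]
grip_width: 0.69
grip_force: 26.5
```

```bash
python3 - <<'E'
from h import *
s=telemetry.sense();p=s["eef_pos"];print(p,s["force"])
a=optics.capture("top");b=optics.capture("side")
for n,im in(("top",a),("side",b)):
  for c in gold(n,im):
    x,y,w,h=cv2.boundingRect(c)
    if abs(x-160)<40: print(n,(x,y,w,h),(plane(n,(x+(w-1)/2,y+(h-1)/2),p[2]+ (5 if n=="top" else 0))-p).round(1))
out=np.zeros((480,800,3),np.uint8)
out[:,:400]=cv2.resize(a[110:230,110:210],(400,480),interpolation=2)
out[:,400:]=cv2.resize(b[220:340,110:210],(400,480),interpolation=2)
cv2.imwrite("pics/g5.png",out)
E
```

```text
[610.84992897 135.36787549  57.97046185] [ 0.21107346 -1.19417935  0.19759786]
top (148, 150, 16, 17) [ 1.3 -8.6  5. ]
side (149, 277, 23, 19) [  5.2 -11.9   0. ]
```

View pics/g5.png

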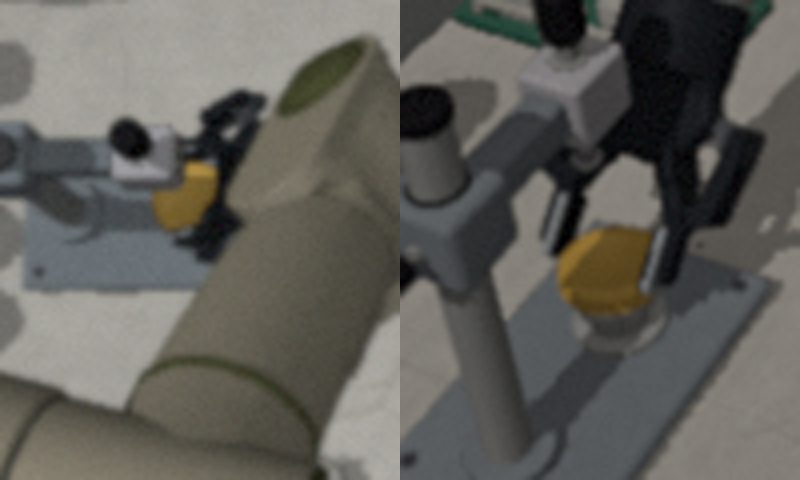

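Left: the gold cap sits under the head at crop (187,195), partly hidden. Right: the cap at (205,268) hovers over the anvil, with the flange centred at (220,325).

```bash
python3 - <<'E'
from h import *
th=np.linspace(0,2*np.pi,180)
def ext(n,c,z0,z1,r=32):
    P=np.array([proj(n,(c[0]+r*np.cos(t),c[1]+r*np.sin(t),z)) for t in th for z in(z0,z1)])
    return P.min(0).round(1),P.max(0).round(1)
for dy in (-13,): 
  c=(610.8,135.4+dy); print("cap",ext("top",c,53,63),ext("side",c,53,63))
print("flange pred",ext("side",(609.5,124.5),21,21,28),ext("top",(609.5,124.5),45,45,24))
print("meas cap top 148-164,150-167 (max edges 163.5,166.5); side 148.5-171.5,276.5-295.5")
E
```

```text
cap (array([146.9, 148.7]), array([167.3, 168.8])) (array([147.7, 274.8]), array([176.4, 298.4]))
flange pred (array([152.3, 289.3]), array([176.3, 307.4])) (array([150. , 152.9]), array([164.7, 167.2]))
meas cap top 148-164,150-167 (max edges 163.5,166.5); side 148.5-171.5,276.5-295.5
```

>>> servo_tool --deltas '[[[-0.006, -0.004, 0.011], [0, 0, 0], 0.5], [[-0.006, 0, 0.011], [0, 0, 0], 0.5], [[-0.006, 0, 0.011], [0, 0, 0], 0.5], [[0, 0, 0], [0, 0, 0], 0.5], [[0, 0, 0], [0, 0, 0], 0.5]]'

```text
time_s: 13.9
eef_pos: [610.5, 135.5, 50.6]
ee_rot: [-0.27, 0.655, 0.651, 0.271]
force: [0.2, -0.7, -0.2]
grip_width: 0.69
grip_force: 26.5
```

>>> servo_tool --deltas '[[[0.006, 0, 0.006], [0, 0, 0], 0.5], [[-0.004, 0, 0.004], [0, 0, 0], 0.5], [[0, 0, 0], [0, 0, 0], 0.5], [[0, 0, 0], [0, 0, 0], 0.5]]'

```text
time_s: 14.3
eef_pos: [610.6, 137.6, 50.3]
ee_rot: [-0.27, 0.655, 0.651, 0.272]
force: [-1.0, -0.2, 4.9]
grip_width: 0.692
grip_force: 27.4
```

>>> servo_tool --deltas '[[[0, 0, 0], [0, 0, 0], 0.75], [[0, 0, 0], [0, 0, 0], 0.8], [[0, 0, 0], [0, 0, 0], 0.85], [[0, 0, 0], [0, 0, 0], 0.9], [[0, 0, 0], [0, 0, 0], 1], [[0, 0, 0], [0, 0, 0], 1]]'

```text
time_s: 14.9
eef_pos: [610.5, 137.3, 49.5]
ee_rot: [-0.27, 0.655, 0.651, 0.271]
force: [0.4, -0.2, -0.2]
grip_width: 1.002
grip_force: 0.0
```

```bash
python3 - <<'E'
from h import *
s=telemetry.sense();p=s["eef_pos"];print(p,s["force"],s["grip_width"])
E
```

```text
[610.49097091 137.34501094  49.54638901] [ 0.36833011 -0.17804952 -0.20437501] 1.0017611206415176
```

>>> servo_tool --deltas '[[[-0.02, 0, -0.03], [0, 0, 0], 1], [[-0.05, 0, -0.06], [0, 0, 0], 1], [[-0.06, 0, -0.06], [0, 0, 0], 1], [[-0.08, 0, -0.08], [0, 0, 0], 1], [[-0.1, 0, -0.1], [0, 0, 0], 1], [[-0.1, 0, -0.1], [0, 0, 0], 1], [[-0.1, 0, -0.1], [0, 0, 0], 1], [[-0.1, 0, -0.1], [0, 0, 0], 1]]'

```text
time_s: 15.7
eef_pos: [609.1, -40.9, 52.5]
ee_rot: [-0.27, 0.656, 0.651, 0.272]
force: [0.6, 0.1, 0.2]
grip_width: 0.999
grip_force: 0.0
```

```bash
python3 - <<'E'
from h import *
s=telemetry.sense();print(s["eef_pos"])
a=optics.capture("top");b=optics.capture("side")
th=np.linspace(0,2*np.pi,180)
def ext(n,c,z0,z1,r=32):
    P=np.array([proj(n,(c[0]+r*np.cos(t),c[1]+r*np.sin(t),z)) for t in th for z in(z0,z1)])
    return P.min(0).round(1),P.max(0).round(1)
print("pred",ext("top",(610,124.5),45,55),ext("side",(610,124.5),45,55))
for n,im in(("top",a),("side",b)):
  for c in gold(n,im):
    x,y,w,h=cv2.boundingRect(c)
    if abs(x-160)<40: print(n,(x,y),(x+w,y+h),cv2.fitEllipse(c))
out=np.zeros((560,800,3),np.uint8)
out[:,:400]=cv2.resize(a[115:185,125:175],(400,560),interpolation=2)
out[:,400:]=cv2.resize(b[240:310,140:190],(400,560),interpolation=2)
cv2.imwrite("pics/g6.png",out)
E
```

```text
[609.12318827 -40.88056536  52.46141582]
pred (array([146.9, 149.6]), array([167.1, 169.5])) (array([148., 278.]), array([176.6, 301.6]))
top (148, 151) (167, 170) ((157.73880004882812, 160.46292114257812), (16.379865646362305, 18.77720832824707), 49.3823127746582)
side (149, 280) (175, 301) ((161.917236328125, 289.8160095214844), (18.245752334594727, 24.042369842529297), 85.76870727539062)
```

View pics/g6.png

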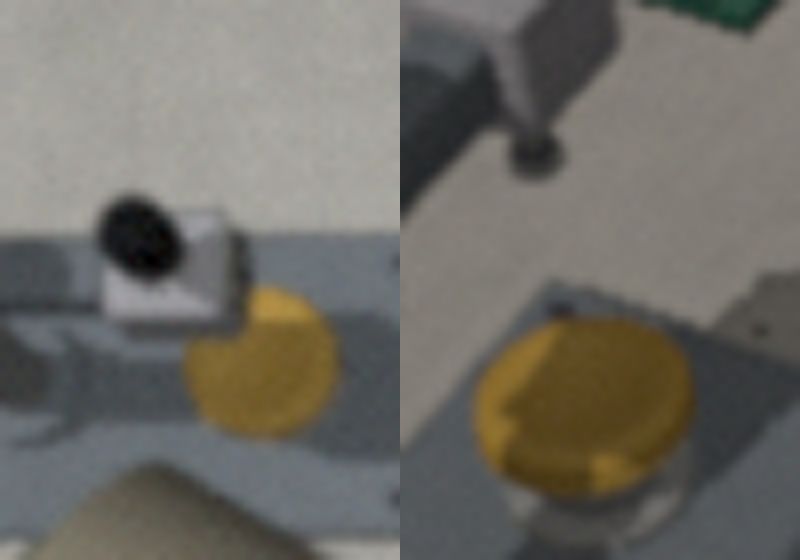

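The cap's outline matches a 64 mm disc centred on the anvil axis to within about 1.5 mm, in top (260,365) and side (585,405), and it lies flat. Next, back to the knob.

>>> servo_tool --deltas '[[[0.15, 0, -0.15], [0, 0, 0], 1], [[0.17, 0, -0.17], [0, 0, 0], 1], [[0.17, 0, -0.17], [0, 0, 0], 1], [[0.17, 0, -0.17], [0, 0, 0], 1], [[0.17, 0, -0.17], [0, 0, 0], 1], [[0, 0, 0], [0, -0.09, 0], 1], [[0, 0, 0], [0, -0.09, 0], 1], [[0, 0, 0], [0, -0.09, 0], 1]]'

```text
time_s: 16.6
eef_pos: [609.3, -39.1, 287.9]
ee_rot: [-0.124, 0.698, 0.693, 0.126]
force: [0.3, 0.8, -0.7]
grip_width: 1.001
grip_force: 0.0
```

>>> servo_tool --deltas '[[[0, 0, 0], [0, -0.09, 0], 1], [[0, 0, 0], [0, -0.09, 0], 1], [[0, 0, 0], [0, -0.05, 0], 1], [[0.2, 0, 0], [0, 0, 0], 1], [[0.2, 0, 0], [0, 0, 0], 1], [[0.2, 0, 0], [0, 0, 0], 1], [[0.2, 0, 0], [0, 0, 0], 1], [[0, 0, 0], [0, 0, 0], 1]]'

```text
time_s: 17.4
eef_pos: [609.7, 125.9, 287.1]
ee_rot: [-0.001, 0.708, 0.707, 0.0]
force: [0.3, -0.9, -0.4]
grip_width: 1.005
grip_force: 0.0
```

>>> servo_tool --deltas '[[[-0.005, 0, 0.08], [0, 0, 0], 1], [[0, 0, 0.1], [0, 0, 0], 1], [[0, 0, 0.1], [0, 0, 0], 1], [[0, 0, 0.01], [0, 0, 0], 1], [[0, 0, 0], [0, 0, 0], 0], [[0, 0, 0], [0, 0, 0], 0], [[0, 0, 0], [0, 0, 0], 0], [[0, 0, 0], [0, 0, 0], 0]]' --squeeze 40

```text
time_s: 18.2
eef_pos: [610.6, 120.9, 229.9]
ee_rot: [0.0, 0.709, 0.705, 0.0]
force: [-0.9, 0.7, -0.3]
grip_width: 0.329
grip_force: 0.0
```

>>> servo_tool --deltas '[[[0, 0, 0], [0, 0, 0], 0], [[0, 0, 0], [0, 0, 0], 0], [[0, 0, 0], [0, 0, 0], 0], [[0, 0, 0], [0, 0, 0], 0]]'

```text
time_s: 18.6
eef_pos: [610.0, 120.9, 229.7]
ee_rot: [-0.0, 0.709, 0.705, -0.0]
force: [-5.6, -0.6, 4.1]
grip_width: 0.29
grip_force: 39.5
```

>>> servo_tool --deltas '[[[0, 0, -0.004], [0, 0, 0], 0], [[0, 0, -0.004], [0, 0, 0], 0], [[0, 0, -0.004], [0, 0, 0], 0], [[0, 0, 0], [0, 0, 0], 0]]' --squeeze 60

```text
time_s: 19.0
eef_pos: [610.0, 120.9, 230.1]
ee_rot: [-0.001, 0.709, 0.705, -0.001]
force: [-2.2, -1.4, -12.3]
grip_width: 0.28
grip_force: 59.4
```

>>> servo_tool --deltas '[[[0, 0, -0.004], [0, 0, 0], 0], [[0, 0, -0.002], [0, 0, 0], 0], [[0, 0, 0], [0, 0, 0], 0]]'

```text
time_s: 19.3
eef_pos: [609.9, 120.9, 230.8]
ee_rot: [-0.001, 0.709, 0.705, -0.001]
force: [0.2, -1.3, -27.2]
grip_width: 0.28
grip_force: 60.2
```

>>> servo_tool --deltas '[[[0, 0, 0.03], [0, 0, 0], 0], [[0, 0, 0.06], [0, 0, 0], 0], [[0, 0, 0.06], [0, 0, 0], 0], [[0, 0, 0.06], [0, 0, 0], 0], [[0, 0, 0.06], [0, 0, 0], 0], [[0, 0, 0.06], [0, 0, 0], 0], [[0, 0, 0.06], [0, 0, 0], 0], [[0, 0, 0], [0, 0, 0], 0]]'

```text
time_s: 20.1
eef_pos: [610.0, 120.9, 155.7]
ee_rot: [0.0, 0.709, 0.705, -0.0]
force: [-6.4, -0.7, -10.3]
grip_width: 0.282
grip_force: 61.7
```

>>> servo_tool --deltas '[[[0, 0, 0.025], [0, 0, 0], 0], [[0, 0, 0.025], [0, 0, 0], 0], [[0, 0, 0], [0, 0, 0], 0], [[0, 0, 0], [0, 0, 0], 0]]'

```text
time_s: 20.5
eef_pos: [610.1, 120.9, 146.9]
ee_rot: [0.0, 0.709, 0.705, -0.0]
force: [-9.7, -2.8, -2.7]
grip_width: 0.279
grip_force: 62.6
```

>>> servo_tool --deltas '[[[0, 0, 0.015], [0, 0, 0], 0], [[0, 0, 0], [0, 0, 0], 0], [[0, 0, 0], [0, 0, 0], 0]]'

```text
time_s: 20.8
eef_pos: [610.1, 120.9, 144.2]
ee_rot: [0.0, 0.709, 0.705, -0.0]
force: [-11.4, -2.5, 0.4]
grip_width: 0.285
grip_force: 62.9
```

>>> servo_tool --deltas '[[[0, 0, 0.015], [0, 0, 0], 0], [[0, 0, 0], [0, 0, 0], 0], [[0, 0, 0], [0, 0, 0], 0]]'

```text
time_s: 21.1
eef_pos: [610.1, 120.9, 141.3]
ee_rot: [0.0, 0.709, 0.705, -0.0]
force: [-11.6, -2.2, 0.3]
grip_width: 0.281
grip_force: 63.0
```

>>> servo_tool --deltas '[[[0, 0, 0.015], [0, 0, 0], 0], [[0, 0, 0], [0, 0, 0], 0], [[0, 0, 0], [0, 0, 0], 0]]'

```text
time_s: 21.4
eef_pos: [610.1, 120.9, 138.5]
ee_rot: [0.0, 0.709, 0.705, 0.0]
force: [-12.1, -2.1, 1.7]
grip_width: 0.284
grip_force: 63.1
```

>>> servo_tool --deltas '[[[0, 0, 0.015], [0, 0, 0], 0], [[0, 0, 0], [0, 0, 0], 0], [[0, 0, 0], [0, 0, 0], 0]]'

```text
time_s: 21.7
eef_pos: [610.1, 120.9, 135.6]
ee_rot: [0.0, 0.709, 0.705, 0.0]
force: [-13.2, -1.9, 1.0]
grip_width: 0.281
grip_force: 63.2
```

```bash
python3 - <<'E'
from h import *
s=telemetry.sense();print(s["eef_pos"],s["force"])
a=optics.capture("top");b=optics.capture("side")
cv2.imwrite("pics/a7.png",a);cv2.imwrite("pics/b7.png",b)
out=np.zeros((560,800,3),np.uint8)
out[:,:400]=cv2.resize(a[115:185,125:175],(400,560),interpolation=2)
out[:,400:]=cv2.resize(b[240:310,140:190],(400,560),interpolation=2)
cv2.imwrite("pics/g7.png",out)
E
```

```text
[610.12655927 120.93504506 135.57070321] [-13.17020428  -1.93716859   1.04525499]
```

View pics/g7.png

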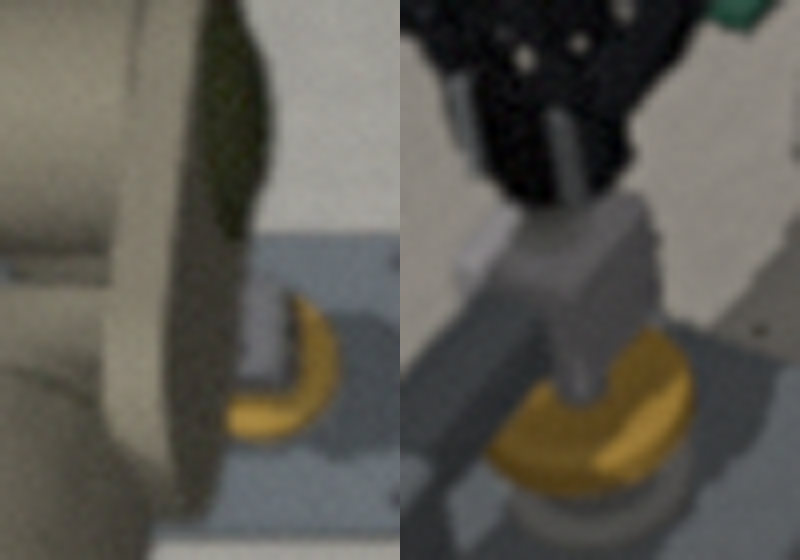

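The foot (right half, (187,392)) rests near the middle of the cap. The travel from the top stop is about 94 mm, so there are about 3 mm to go.

>>> servo_tool --deltas '[[[0, 0, 0.014], [0, 0, 0], 0], [[0, 0, 0], [0, 0, 0], 0], [[0, 0, 0], [0, 0, 0], 0], [[0, 0, 0], [0, 0, 0], 0]]'

```text
time_s: 22.2
eef_pos: [610.1, 120.9, 132.9]
ee_rot: [0.0, 0.709, 0.705, 0.0]
force: [-12.9, -2.1, 2.4]
grip_width: 0.28
grip_force: 63.2
```

>>> servo_tool --deltas '[[[0, -0.006, 0], [0, 0, 0], 0], [[0, 0, 0], [0, 0, 0], 0.4], [[0, 0, 0], [0, 0, 0], 0.7], [[0, 0, 0], [0, 0, 0], 1], [[0, 0, 0], [0, 0, 0], 1], [[0, 0, -0.1], [0, 0, 0], 1], [[0, 0, -0.15], [0, 0, 0], 1], [[0, 0, -0.2], [0, 0, 0], 1]]'

```text
time_s: 23.0
eef_pos: [608.7, 121.0, 219.9]
ee_rot: [-0.001, 0.709, 0.705, -0.001]
force: [0.3, -0.1, -0.2]
grip_width: 0.999
grip_force: 0.0
```

>>> servo_tool --deltas '[[[-0.1, 0, -0.1], [0, 0, 0], 1], [[-0.2, -0.05, 0], [0, 0, 0], 1], [[-0.2, -0.05, 0], [0, 0, 0], 1], [[-0.2, -0.05, 0], [0, 0, 0], 1], [[-0.2, -0.05, 0], [0, 0, 0], 1], [[-0.2, -0.05, 0], [0, 0, 0], 1], [[-0.2, -0.05, 0], [0, 0, 0], 1], [[0, 0, 0], [0, 0, 0], 1]]'

```text
time_s: 23.8
eef_pos: [546.7, -142.8, 240.1]
ee_rot: [0.001, 0.711, 0.703, -0.0]
force: [0.4, 0.7, 0.2]
grip_width: 1.002
grip_force: 0.0
```

```bash
python3 - <<'E'
from h import *
a=optics.capture("top");b=optics.capture("side")
cv2.imwrite("pics/a8.png",a);cv2.imwrite("pics/b8.png",b)
for t in (145.,150,155): print(t,"knob side px x8",((proj("side",(610,124.5,t))-(130,225))*8).round(),"top",((proj("top",(610,124.5,t))-(130,130))*8).round())
# front face of head plate at y~97: scale points
for z in (77,95,119): print(z,((proj("top",(610,97,z))-(130,130))*8).round(1))
out=np.zeros((600,800,3),np.uint8)
out[:,:400]=cv2.resize(a[130:205,130:180],(400,600),interpolation=2)
out[:,400:]=cv2.resize(b[225:300,130:180],(400,600),interpolation=2)
cv2.imwrite("pics/g8.png",out)
# knob blob
for n,im,(x0,x1,y0,y1) in(("top",a,(140,165,135,165)),("side",b,(130,180,225,275))):
    k=(im.max(2)<45).astype(np.uint8); m=np.zeros_like(k); m[y0:y1,x0:x1]=k[y0:y1,x0:x1]
    c=max(cv2.findContours(m,0,1)[0],key=cv2.contourArea); print(n,cv2.boundingRect(c),cv2.contourArea(c))
E
```

```text
145.0 knob side px x8 [211. 272.] top [163. 181.]
150 knob side px x8 [208. 258.] top [160. 178.]
155 knob side px x8 [205. 245.] top [157. 175.]
77 [270.7 221. ]
95 [261.8 210.7]
119 [249.5 196.5]
top (146, 149, 9, 9) 46.0
side (151, 251, 12, 17) 137.5
```

View pics/g8.png

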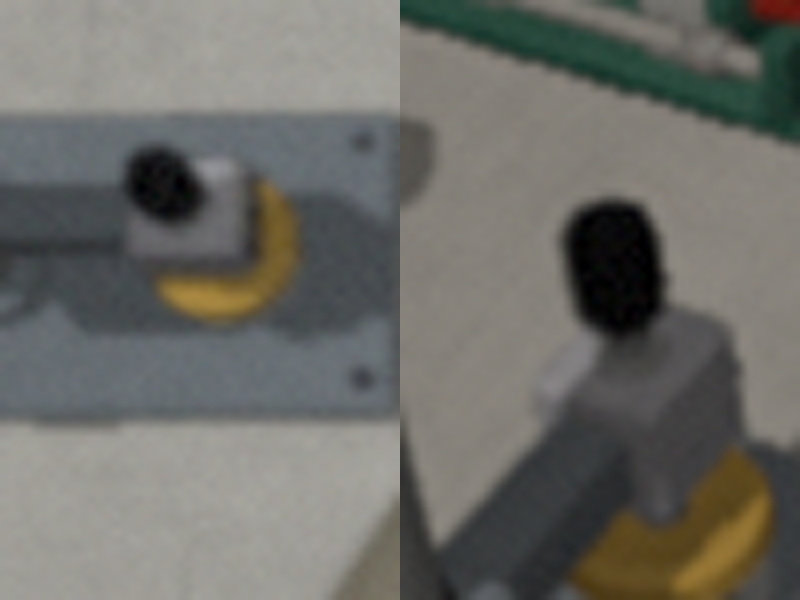

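The knob is at side crop (212,266) and top crop (163,183), and the foot rests on the cap at (265,510). I check the arm's height against the first picture, using the same knob mask.

```bash
python3 - <<'E'
from h import *
def blob(f,x0,x1,y0,y1):
    im=cv2.resize(cv2.imread(f)[y0:y1,x0:x1],None,fx=4,fy=4,interpolation=cv2.INTER_CUBIC).max(2)
    k=(im<65).astype(np.uint8); n,l,s,c=cv2.connectedComponentsWithStats(k); i=1+s[1:,4].argmax()
    x,y,w,h,A=s[i]; return (x0+c[i][0]/4-.4,y0+c[i][1]/4-.4),(x/4+x0,y/4+y0,w/4,h/4)
S0=blob("pics/side0.png",140,172,236,262);S1=blob("pics/b8.png",148,170,245,272)
T0=blob("pics/top0.png",140,156,142,158);T1=blob("pics/a8.png",140,160,145,161)
print(S0,S1,T0,T1)
print(two(T0[0],S0[0]),two(T1[0],S1[0]))
def z(v): 
    from scipy.optimize import brentq
    return brentq(lambda q:proj("side",(610,124.5,q))[1]-v,50,300)
print(z(S0[0][1]),z(S1[0][1]))
E
```

```text
((np.float64(154.87964426877468), np.float64(250.1631650957738)), (np.float64(148.5), np.float64(240.75), np.float64(13.0), np.float64(21.25))) ((np.float64(156.56296296296296), np.float64(258.9296629963297)), (np.float64(150.5), np.float64(250.25), np.float64(12.75), np.float64(19.75))) ((np.float64(147.94559999999998), np.float64(150.8998)), (np.float64(143.25), np.float64(146.25), np.float64(10.5), np.float64(10.25))) ((np.float64(149.90343179843615), np.float64(152.92211120764551)), (np.float64(145.25), np.float64(148.5), np.float64(10.5), np.float64(9.75)))
(array([608.49833925, 125.55310952, 171.99392499]), np.float64(0.3906155031219515)) (array([608.53510595, 125.54017871, 146.72233011]), np.float64(0.2569835878356157))
170.54636758702597 145.25782018393784
```

```bash
python3 -c "
from rig import ctrl
print(ctrl.finish_job())"
```

```text
the job is handed in; nothing more can be done
None
```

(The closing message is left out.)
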